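# Lower the dough tub on the hand-cranked bench lift

## Task

The lidded dough tub is standing raised on the hand-cranked bench lift, held by the pawl in its ratchet wheel. Flick the red-knobbed pawl lever over to release without forcing it, then take the crank handle, wind up a touch until the pawl springs clear, and ease the crank back slowly and under control until the carriage sits down on its rubber stop: never let it run, and do not crank it hard against the stop. Finish with the lever left thrown over, the handle let go and the other things on the bench where they were.

Things in the scene. Friction and masses are not known exactly. Their poses are not given: they have to be found in the camera images.
- lift: Bench tub lift, fixed: grey base plate (lift x +-100, y -100 to +300, 10 mm thick), two-post steel mast 326 mm high over the origin, blue gear case on its -y side (x -63 to +87, y -69 to -21, z 70 to 240 mm), tub carriage on its +y side. Origin at bench level under the winding shaft; z up. 'Lift x, y, z' below means this frame.
- shaft (a point): On the axis of the winding shaft, at the middle of the handle's length: lift (0, -163, 155) mm. The shaft is level, along lift y; ratchet wheel (86 mm across, 16 teeth, y = -84), pawl, lever and crank are on its -y end. The weight turns it in the lowering direction with 0.6 to 1.2 N m (7 to 13 N at the handle); with nothing holding it, it runs away at once.
- drum (a joint): Turn of shaft, ratchet wheel, pinion and crank together, rad, 0 at the start, growing as it is wound UP; 1 rad moves the carriage 20 mm. Winding up carries the top of the wheel towards lift -x; lowering turns the crank up over the top towards lift +x and down, 1.7 to 3.4 rad in all.
- handle: Black crank handle: sleeve 24 mm in diameter, 90 mm long, level along lift y, spinning freely on its pin, so a gripper can hold it pointing down all the way round. Origin at its centre, lift y = -163 mm, 90 mm from the shaft axis; the flat crank arm is at lift y = -108 to -116 mm. At the start the arm leans 0.7 to 1.4 rad from straight up towards lift -x (set differently each time).
- lever: Throw lever of the pawl, with a red ball on top. Origin on its pin, lift (60, -94, 219) mm; it swings in the x-z plane. An over-centre spring keeps it at either end of a 0.70 rad throw: leaning 0.35 rad to lift -x (pawl sprung into the wheel, the start) or 0.35 rad to lift +x (release). 4 to 8 N at the ball push it over; both ends are hard stops: over 20 N bends it.
- lever_ball (a point): Centre of the lever's red ball, 20 mm in diameter, 56 mm from the pin, lift y = -94 mm. Lift x = 41 mm at the start, 79 mm when fully thrown to release; z = 272 mm at both ends, 275 mm mid-way.
- pawl_tip (a point): Nose of the brass pawl on top of the ratchet wheel. Lift z about 190 mm in the teeth, 209 mm when sprung clear (tooth tips: 198). After the lever is thrown the loaded tooth still traps the pawl; it springs clear when the shaft is wound up by 0.10 to 0.15 rad (9 to 14 mm at the handle) from where the pawl held it, and then the whole load hangs on the crank.
- carriage: Tub carriage sliding on the mast: grey plate, two forks along lift +y, white lidded dough tub 250 x 200 x 115 mm; 3.4 to 5.8 kg in all. Origin on the mast's centre line, level with the underside of its heel (lift x = 0, y = 41 mm), at lift z = 100 mm at the start. The heel lands on a rubber-capped stop screw on the base plate, set anew each time, anywhere from lift z 35 to 65 mm.
- heel (a point): Underside of the carriage's heel, the spot that lands on the stop (rubber cap 28 mm in diameter that gives about 1 mm under the weight; not measured: its height must be felt). The crank goes slack in the hand when the heel lands; turning it on from there multiplies the hand's force by 4.5 at the stop. The tub is down when the stop carries its whole weight.
- shaker: Bystander: clear flour shaker jar, 60 mm in diameter, 130 mm high, loose, origin at the centre of its underside.
- scraper: Bystander: bench scraper lying flat, 110 x 150 x 25 mm, loose, origin at the centre of its underside.
- seedtub: Bystander: yellow lidded seed box, 118 x 88 x 65 mm, loose, origin at the centre of its underside.

How it is judged:
By the outcome, as a careful person would: the job done as asked, in the order asked, and still so for the second after the job is handed in, with the robot touching nothing.
It also fails if it takes over 72 s, if anything falls off the work surface, if the arm or the gripper's body presses on something with over 40 N, if the wrist force passes 120 N, or if a joint passes its speed limit or range.

## Robot

A 6-joint arm with a two-finger parallel gripper is mounted at the origin on the work surface. World frame = base frame: x ahead of the robot, y to its left, z up, the work surface at z = 0. Lengths are in m, angles in rad, forces in N, time in s.
With the tool pointing down it reaches from about 0.25 to 0.775 m from the base axis. Payload 4 kg.
Tool frame: the origin (TCP) lies midway between the tips of the shut fingers; the grasp point (between the pads) lies 19 mm behind it (ctrl.grip_point_offset is the distance from the TCP to the grasp point, in m); y points along the fingers, x is the direction in which the jaws open and shut, and the axes are right-handed (so a half turn about y gives the same grasp; the last joint's range is limited). The gripper opens to 85 mm and grips with 20 to 120 N. Pads are 22 mm wide; open, the fingers measure 114 mm over their backs; the gripper's body (76 mm by 85 mm) begins 54 mm behind the grasp point. The pads swing forward as they close: fully open they stand 13 mm farther back than shut.
Start: joints at [1.23, 0.087, 1.371, -0, 1.684, -0.103], TCP at [0.13, 0.535, 0.231] pointing down, gripper open.
Joint ranges: [-3.1, 3.1], [-0.76, 2.03], [0.27, 2.55], [-1.08, 4.22], [0.17, 2.65], [-2.57, 2.57]. Speed limits (rad/s): [2.79, 2.79, 3.14, 3.14, 3.14, 3.14].

## Interface

Orientations are given as a unit quaternion [w, x, y, z].
In Python, from plant import ctrl gives the robot as it stands.
- The arm moves only by the tool apply_moves, never from a script. Its argument "motion" is text: rows parted by semicolons, each of 5 numbers parted by spaces: the opening, from 0 (shut) to 1 (fully open), then the shift along the tool's x, y, z in m, then the turn about the tool's y in rad. In form: fingers x y z turn; .... A call has 1 to 5 rows; each row shifts and turns the pose as measured when the row begins, along the tool's axes as they then stand; what a row does not reach is not made up. A row lasts 1/10 s, in which the tool goes at most 50 mm and 8.59 degrees, less where a joint would pass 70% of its speed; a pose out of reach is approached as far as the arm can. A call is refused whole if a number of a shift passes 0.05 or a number of a turn 0.15, either way. A call with a gripper value outside its range is refused whole. The fingers move at their own pace and stop on an object; "force" is the grip in N (left out, the last holds). Time passes only in rows, so rows that do not move let the fingers close. It gives the time, the measured TCP pose, the force and the opening at its end, in the units of the state.
- ctrl.get_state(): the state, without advancing time (a new reading comes with each control period).
- ctrl.grab_frame(name): name is "scene" or "side" or "wrist"; returns a dict with "pixels" (384x512x3 uint8, blue, green, red), "z_map" (384x512 float32, m along the optical axis (not along the pixel's ray), 0 where there is no reading), "K" (3x3 intrinsics, pixels), "xyz" and "attitude" of the camera in the world; the wrist camera has in their place "T_tool_cam" (4x4, takes a point from camera to tool coordinates, whose origin is the TCP and whose axes are the tool frame's). Camera axes: x right, y down, z forward; pixel columns grow to the right and rows downward; lengths in m; the calibration is good to about 2 mm. A picture is of the moment at which its call begins: read the wrist's pose just before it.
- ctrl.hand_in(): hands the job in, once; it reports no verdict.
The state is a dict: "time": time; "joints": joint angles; "dq": joint speeds; "effort": joint torques, N m; "ee_pos": TCP position; "tool_rot": TCP orientation; "force": force on the tool from outside, world axes, zero at the start; "wrist_torque": the same for the moment, N m; "opening": finger opening in m.
Only numpy, scipy, OpenCV 4.12 (cv2) and the standard library are available. Lean on these libraries where they do the work, as an engineer would, in place of code of your own. Each camera call takes 0.05 s, during which the arm holds its last target. There are 200 camera calls.

## Working session

There is one attempt and no reset: what is moved stays moved. The work goes in short steps, Python scripts to look and compute and a tool call to move; the robot and the scene stay as the last step left them, time stands still between calls to the robot, and variables do not carry over. Pictures are saved under pics/ and viewed, about 8 in all and at most 12, crops included, and the job is handed in when it is done.

Besides the shell and the picture viewer there is one more tool, called as name(argument=value, ...), one argument or row to a line, values as JSON. apply_moves: Moves the arm, as the interface text tells. Its arguments: {"type":"object","properties":{"motion":{"type":"string"},"force":{"type":"number"}},"required":["motion"]}

```bash
ls; mkdir -p pics; cat > h.py <<'E'
import numpy as np, cv2
from scipy.spatial.transform import Rotation as R
from plant import ctrl
def q2m(q): return R.from_quat([q[1],q[2],q[3],q[0]]).as_matrix()
def cam(name):
    s=ctrl.get_state(); f=ctrl.grab_frame(name)
    if 'T_tool_cam' in f:
        T=np.eye(4);T[:3,:3]=q2m(s['tool_rot']);T[:3,3]=s['ee_pos'];T=T@np.array(f['T_tool_cam'])
    else:
        T=np.eye(4);a=np.array(f['attitude']);T[:3,:3]=a if a.shape==(3,3) else q2m(a);T[:3,3]=f['xyz']
    return f['pixels'],f['z_map'],np.array(f['K']),T
def cloud(z,K,T):
    v,u=np.mgrid[:z.shape[0],:z.shape[1]]
    p=np.stack([(u-K[0,2])/K[0,0]*z,(v-K[1,2])/K[1,1]*z,z],-1)
    return p@T[:3,:3].T+T[:3,3]
E
python3 - <<'E'
from h import *
s=ctrl.get_state();print({k:np.round(v,3) for k,v in s.items()}); print(np.round(q2m(s['tool_rot']),2), ctrl.grip_point_offset)
ims=[]
for n in ['scene','side']:
    p,z,K,T=cam(n);ims.append(p);np.savez(n+'.npz',p=p,z=z,K=K,T=T);print(n,np.round(T,3).tolist(),K[0,0])
    hsv=cv2.cvtColor(p,cv2.COLOR_BGR2HSV);c=cloud(z,K,T)
    m=((hsv[...,0]<6)|(hsv[...,0]>174))&(hsv[...,1]>150)&(hsv[...,2]>80)
    nn,l,st,ce=cv2.connectedComponentsWithStats(m.astype(np.uint8))
    for i in range(1,nn):
        if st[i,4]>10: print('red',st[i],np.round(np.median(c[(l==i)&(z>0)],0),3))
    m=(hsv[...,0]>100)&(hsv[...,0]<125)&(hsv[...,1]>120)
    nn,l,st,ce=cv2.connectedComponentsWithStats(m.astype(np.uint8))
    for i in range(1,nn):
        if st[i,4]>80: q=c[(l==i)&(z>0)];print('blue',st[i],np.round(np.percentile(q,[2,50,98],axis=0),3).tolist())
cv2.imwrite('pics/a.png',cv2.resize(np.vstack(ims),None,fx=.78,fy=.78) if 0 else np.hstack(ims)[:, :])
cv2.imwrite('pics/s1.png',ims[0]);cv2.imwrite('pics/s2.png',ims[1])
E
```

```text
pics
{'time': np.float64(0.0), 'joints': array([ 1.23 ,  0.088,  1.372,  0.   ,  1.684, -0.103]), 'dq': array([ 0.002,  0.002,  0.001,  0.001, -0.001,  0.   ]), 'effort': array([ 0.0000e+00, -3.5186e+01, -3.1327e+01, -0.0000e+00,  1.1000e-02,
        0.0000e+00]), 'ee_pos': array([0.129, 0.534, 0.23 ]), 'tool_rot': array([-0.555,  0.556,  0.436, -0.438]), 'force': array([0.218, 0.478, 0.859]), 'wrist_torque': array([ 0.009,  0.019, -0.004]), 'opening': np.float64(0.085)}
[[ 0.24 -0.   -0.97]
 [ 0.97 -0.    0.24]
 [-0.   -1.    0.  ]] 0.0187
scene [[1.0, -0.004, -0.002, 0.52], [-0.002, -0.853, 0.522, -0.635], [-0.004, -0.522, -0.853, 0.981], [0.0, 0.0, 0.0, 1.0]] 347.89373979889837
red [298 149   6   5  24] [ 0.624 -0.092  0.278]
blue [262 137  54  32 786] [[0.526, -0.067, 0.179], [0.593, -0.042, 0.239], [0.668, -0.014, 0.242]]
side [[-0.363, 0.808, -0.464, 0.89], [0.932, 0.315, -0.182, -0.003], [-0.001, -0.498, -0.867, 0.819], [0.0, 0.0, 0.0, 1.0]] 361.3329606861006
red [261 212   8   7  47] [ 0.626 -0.089  0.278]
blue [ 269  189   49   78 1676] [[0.533, -0.061, 0.233], [0.613, -0.039, 0.238], [0.672, -0.02, 0.24]]
```

View pics/s1.png

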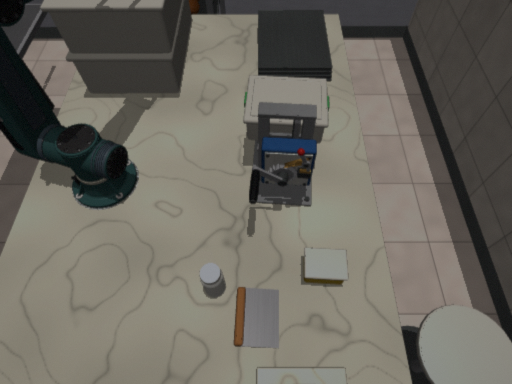

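View pics/s2.png

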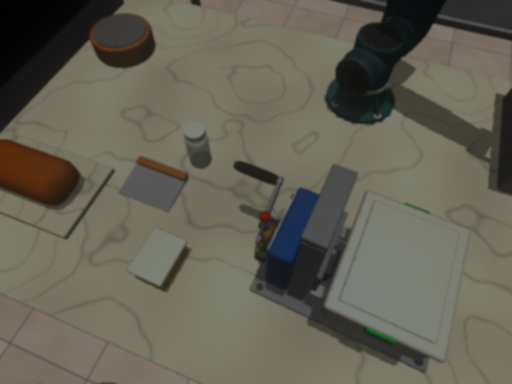

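The scene shows the lift at about (285,150), nearly square to the world. The red ball is at (301,152) and the black handle at (255,185), leaning to lift -x. The side view shows the handle at (257,171) and the ball at (265,215). The bystanders are well clear, towards -y. Next I'll fit the lift frame and the handle.

```bash
python3 - <<'E'
from h import *
P=[];H=[];M=[]
for n in ['scene','side']:
    d=np.load(n+'.npz');p,z,K,T=[d[k] for k in 'pzKT'];hsv=cv2.cvtColor(p,cv2.COLOR_BGR2HSV);c=cloud(z,K,T)
    m=(hsv[...,0]>100)&(hsv[...,0]<125)&(hsv[...,1]>120)&(abs(c[...,2]-.24)<.006)
    a=c[m][:,:2];r=cv2.minAreaRect((a*1000).astype(np.float32));print(n,'blue top',r,len(a))
    u,v=(255,185) if n=='scene' else (257,171)
    mm=(c[...,2]>.1)&(c[...,2]<.32)&(abs(c[...,1]+.165)<.04)&(abs(c[...,0]-.52)<.1)&(p.max(-1)<70)
    h=c[mm];print('handle n',len(h),np.round(np.percentile(h,[3,50,97],axis=0),3).tolist())
    w,V=np.linalg.eigh(np.cov((h-h.mean(0)).T));print('axis',V[:,2].round(3),h.mean(0).round(3))
    if n=='side':
        t=(p.min(-1)>150)&(c[...,2]>.15);
    # mast top z~.326
    mt=(abs(c[...,2]-.326)<.006)&(abs(c[...,0]-.6)<.15);a=c[mt][:,:2];print('mast top',cv2.minAreaRect((a*1000).astype(np.float32)),len(a))
E
```

```text
scene blue top ((274.61651611328125, -17.02735137939453), (50.32402420043945, 791.5576782226562), 86.1224594116211) 710
handle n 237 [[0.492, -0.2, 0.205], [0.504, -0.166, 0.215], [0.515, -0.128, 0.219]]
axis [-0.084 -0.995 -0.055] [ 0.504 -0.165  0.213]
mast top ((590.1490478515625, 6.741119384765625), (46.6089973449707, 149.46995544433594), 85.9652328491211) 785
side blue top ((600.8153686523438, -37.29477310180664), (44.3625602722168, 143.4058837890625), 85.54704284667969) 1603
handle n 375 [[0.496, -0.195, 0.202], [0.509, -0.159, 0.213], [0.516, -0.127, 0.217]]
axis [0.085 0.996 0.009] [ 0.508 -0.16   0.212]
mast top ((589.64990234375, 6.961765289306641), (43.97265625, 149.85281372070312), 85.78014373779297) 2336
```

```bash
cat >> h.py <<'E'
YAW=-0.075; O=np.array([.590,.007,0]); RL=R.from_euler('z',YAW).as_matrix()
RT=RL@np.array([[1,0,0],[0,0,1],[0,-1,0.]])  # goal tool axes: x=lift x, y=down, z=lift y
def l2w(p): return RL@(np.array(p)/1000)+O
def w2l(p): return RL.T@(np.array(p)-O)*1000
def now():
    s=ctrl.get_state();A=q2m(s['tool_rot']);e=(RT.T@A)
    return s,w2l(s['ee_pos']),A,R.from_matrix(A.T@RT).as_rotvec()
def plan(way,n=20,step=.045):
    s,l,A,rv=now();p=np.array(s['ee_pos']);out=[]
    for w in way:
        t=l2w(w)
        while np.linalg.norm(t-p)>.002 and len(out)<n:
            d=t-p;d*=min(1,step/np.linalg.norm(d));th=np.clip(R.from_matrix(A.T@RT).as_rotvec()[1],-.14,.14)
            x=A.T@d;out.append('%.3f %.3f %.3f %.2f'%(*x,th));p=p+d;A=A@R.from_euler('y',th).as_matrix()
    return out
def rep():
    s,l,A,rv=now();print('t',round(float(s['time']),2),'lift',l.round(1),'rv',rv.round(3),'F',(RL.T@np.array(s['force'])).round(1),'op',round(float(s['opening'])*1000,1),'q',np.round(s['joints'],2))
E
python3 -c "
from h import *
rep();o=plan([w2l([.16,.48,.38]),[5,-94,380],[5,-94,262]],30)
print('\n'.join(o))"
```

```text
t 0.1 lift [-498.8  491.1  230.2] rv [ 1.000e-03  1.408e+00 -2.000e-03] F [0.6 0.1 0.5] op 85.1 q [ 1.23  0.09  1.37  0.    1.68 -0.1 ]
-0.013 -0.042 -0.012 0.14
-0.011 -0.042 -0.013 0.14
-0.009 -0.042 -0.015 0.14
-0.004 -0.025 -0.010 0.14
-0.006 0.000 -0.045 0.14
0.001 0.000 -0.045 0.14
0.007 0.000 -0.044 0.14
0.013 0.000 -0.043 0.14
0.019 0.000 -0.041 0.14
0.024 0.000 -0.038 0.14
0.029 0.000 -0.034 0.01
0.030 0.000 -0.034 0.00
0.030 0.000 -0.034 0.00
0.030 0.000 -0.034 0.00
0.030 0.000 -0.034 0.00
0.030 0.000 -0.034 0.00
0.030 0.000 -0.034 0.00
0.030 0.000 -0.034 0.00
0.030 0.000 -0.034 0.00
0.023 0.000 -0.027 0.00
0.000 0.045 0.000 0.00
0.000 0.045 0.000 0.00
0.000 0.028 0.000 0.00
```

apply_moves(
  motion="0 -0.013 -0.042 -0.012 0.14; 0 -0.011 -0.042 -0.013 0.14; 0 -0.009 -0.042 -0.015 0.14; 0 -0.004 -0.025 -0.010 0.14; 0 -0.006 0 -0.045 0.14",
)

```text
time: 0.6
ee_pos: [0.1852, 0.4411, 0.3796]
tool_rot: [-0.669, 0.679, 0.209, -0.217]
force: [1.4, -0.8, -0.5]
opening: 0.0123
```

apply_moves(
  motion="0 0.001 0 -0.045 0.14; 0 0.007 0 -0.044 0.14; 0 0.013 0 -0.043 0.14; 0 0.019 0 -0.041 0.14; 0 0.024 0 -0.038 0.14",
)

```text
time: 1.1
ee_pos: [0.3179, 0.2517, 0.3814]
tool_rot: [-0.7, 0.712, -0.041, 0.038]
force: [-0.5, -0.6, 0.2]
opening: -0.0003
```

```bash
python3 -c "
from h import *
rep();o=plan([[5,-94,370],[5,-94,262]],30)
print('\n'.join(o))"
```

```text
t 1.1 lift [-289.6  223.6  381.4] rv [ 0.016 -0.036 -0.004] F [-0.5 -0.6  0.2] op -0.3 q [ 0.54 -0.2   1.35 -0.01  2.01  0.64]
0.032 0.002 -0.032 -0.04
0.031 0.002 -0.033 -0.00
0.031 0.002 -0.033 -0.00
0.031 0.002 -0.033 -0.00
0.031 0.002 -0.033 -0.00
0.031 0.002 -0.033 0.00
0.031 0.002 -0.033 0.00
0.031 0.002 -0.033 0.00
0.031 0.002 -0.033 0.00
0.019 0.001 -0.021 0.00
0.000 0.045 0.001 0.00
0.000 0.045 0.001 0.00
0.000 0.018 0.000 0.00
```

apply_moves(
  motion="0 0.032 0.001 -0.033 -0.04; 0 0.031 0.001 -0.033 0; 0 0.031 0.001 -0.033 0; 0 0.031 0.001 -0.033 0; 0 0.031 0.001 -0.033 0",
)

```text
time: 1.6
ee_pos: [0.4631, 0.0658, 0.3769]
tool_rot: [-0.701, 0.712, -0.028, 0.024]
force: [0.6, 0.5, -0.3]
opening: 0.0003
```

apply_moves(
  motion="0 0.031 0.001 -0.033 0; 0 0.031 0.001 -0.033 0; 0 0.031 0.001 -0.033 0; 0 0.031 0.001 -0.033 0; 0 0 0 0 0",
)

```text
time: 2.1
ee_pos: [0.5825, -0.0866, 0.3667]
tool_rot: [-0.702, 0.711, -0.034, 0.023]
force: [-0.3, -0.2, -1.4]
opening: -0.0
```

```bash
python3 -c "
from h import *
rep();o=plan([[3,-94,300]],30)
print('\n'.join(o))
p,z,K,T=cam('wrist');cv2.imwrite('pics/w1.png',p)
hsv=cv2.cvtColor(p,cv2.COLOR_BGR2HSV);c=cloud(z,K,T)
m=((hsv[...,0]<6)|(hsv[...,0]>174))&(hsv[...,1]>150)&(hsv[...,2]>60)
n,l,st,ce=cv2.connectedComponentsWithStats(m.astype(np.uint8))
i=1+st[1:,4].argmax();print(st[i],ce[i])
d=T[:3,:3]@np.array([(ce[i][0]-K[0,2])/K[0,0],(ce[i][1]-K[1,2])/K[1,1],1]);print('ball lift',w2l(T[:3,3]+d*(.272-T[2,3])/d[2]))
"
```

```text
t 2.1 lift [ -0.5 -93.9 366.7] rv [ 0.014 -0.005 -0.015] F [-0.3 -0.3 -1.4] op -0.0 q [-0.24  0.2   0.97 -0.02  1.98 -0.16]
0.003 0.045 0.001 -0.00
0.001 0.022 0.000 -0.00
[286 182  21  21 347] [296.44668588 192.1556196 ]
ball lift [ 40.4704483  -92.44008744 272.        ]
```

View pics/w1.png

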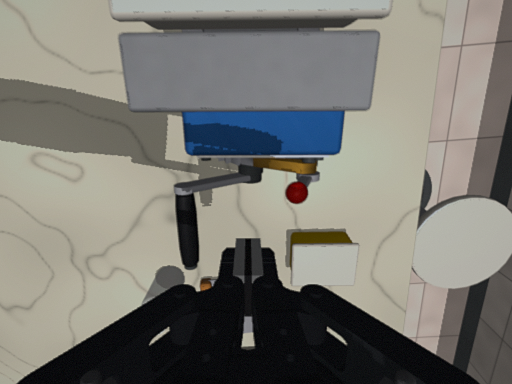

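The wrist view shows the red ball at (296,192), right of the shut fingers at (250,250), which puts it at lift (40,-92). The black handle runs from (185,190) to (190,265). The frame fit holds, so I'll go down to ball height beside it.

apply_moves(
  motion="0 0.001 0.045 0 0; 0 0 0.045 0.001 0; 0 0 0.016 0 0; 0 0 0 0 0",
)

```text
time: 2.55
ee_pos: [0.5794, -0.0818, 0.2605]
tool_rot: [-0.703, 0.71, -0.031, 0.022]
force: [-0.2, 0.7, 0.2]
opening: 0.0
```

```bash
python3 -c "
from h import *
rep()"
```

```text
t 2.55 lift [ -3.9 -89.3 260.5] rv [ 0.011 -0.    -0.011] F [-0.2  0.7  0.2] op 0.0 q [-0.23  0.17  1.22 -0.01  1.76 -0.16]
```

apply_moves(
  motion="0 0.008 0.001 -0.003 0; 0 0.008 0 0 0; 0 0.005 0 0 0; 0 0.005 0 0 0",
)

```text
time: 2.95
ee_pos: [0.6061, -0.0851, 0.2656]
tool_rot: [-0.702, 0.711, -0.028, 0.023]
force: [-6.8, 0.4, 4.6]
opening: -0.0003
```

```bash
python3 -c "
from h import *
rep()"
```

```text
t 2.95 lift [ 23.  -90.6 265.6] rv [ 0.012  0.002 -0.006] F [-6.8 -0.1  4.6] op -0.3 q [-0.23  0.23  1.14 -0.01  1.77 -0.15]
```

apply_moves(
  motion="0 0.005 0.002 0 0; 0 0.005 0.002 0 0",
)

```text
time: 3.15
ee_pos: [0.6157, -0.0859, 0.2688]
tool_rot: [-0.702, 0.711, -0.027, 0.024]
force: [-4.7, -0.2, 6.6]
opening: -0.0005
```

```bash
python3 -c "
from h import *
rep()"
```

```text
t 3.15 lift [ 32.6 -90.7 268.8] rv [ 0.014  0.002 -0.004] F [-4.6 -0.5  6.6] op -0.5 q [-0.22  0.25  1.11 -0.01  1.78 -0.15]
```

apply_moves(
  motion="0 -0.008 0.002 0 0; 0 -0.003 0.014 0 0; 0 0 0.006 0 0; 0 0 0.002 0 0",
)

```text
time: 3.55
ee_pos: [0.6076, -0.0858, 0.2496]
tool_rot: [-0.701, 0.712, -0.023, 0.028]
force: [0.5, 0.5, 1.0]
opening: 0.0003
```

```bash
python3 -c "
from h import *
rep()
p,z,K,T=cam('wrist');cv2.imwrite('pics/w2.png',p)
hsv=cv2.cvtColor(p,cv2.COLOR_BGR2HSV)
m=((hsv[...,0]<6)|(hsv[...,0]>174))&(hsv[...,1]>150)&(hsv[...,2]>60)
n,l,st,ce=cv2.connectedComponentsWithStats(m.astype(np.uint8))
i=1+st[1:,4].argmax();print(st[i],ce[i])
d=T[:3,:3]@np.array([(ce[i][0]-K[0,2])/K[0,0],(ce[i][1]-K[1,2])/K[1,1],1]);print('ball lift',w2l(T[:3,3]+d*(.273-T[2,3])/d[2]))
"
```

```text
t 3.55 lift [ 24.5 -91.2 249.6] rv [0.015 0.002 0.007] F [0.4 0.5 1. ] op 0.3 q [-0.23  0.22  1.18 -0.01  1.73 -0.15]
[290 261  40  31 856] [308.64719626 275.49649533]
ball lift [ 54.02500271 -91.0237985  273.        ]
```

apply_moves(
  motion="0 0.006 0 0 0; 0 0.006 0 0 0; 0 0.004 0 0 0",
)

```text
time: 3.9
ee_pos: [0.6238, -0.087, 0.2511]
tool_rot: [-0.701, 0.712, -0.024, 0.028]
force: [-2.4, 0.5, 1.7]
opening: 0.0004
```

```bash
cat >> h.py <<'E'
def ball(fn=None):
    p,z,K,T=cam('wrist')
    if fn: cv2.imwrite(fn,p)
    hsv=cv2.cvtColor(p,cv2.COLOR_BGR2HSV)
    m=((hsv[...,0]<6)|(hsv[...,0]>174))&(hsv[...,1]>150)&(hsv[...,2]>60)
    n,l,st,ce=cv2.connectedComponentsWithStats(m.astype(np.uint8))
    i=1+st[1:,4].argmax()
    c=[st[i,0]+st[i,2]/2,st[i,1]+st[i,2]/2]
    d=T[:3,:3]@np.array([(c[0]-K[0,2])/K[0,0],(c[1]-K[1,2])/K[1,1],1]);print('ball',st[i],w2l(T[:3,3]+d*(.273-T[2,3])/d[2]).round(1))
E
python3 -c "
from h import *
rep();ball('pics/w3.png')"
```

```text
t 3.9 lift [ 40.7 -91.2 251.1] rv [0.015 0.002 0.006] F [-2.5  0.3  1.7] op 0.4 q [-0.22  0.26  1.13 -0.01  1.74 -0.15]
ball [278 260  38  32 837] [ 65.  -94.1 273. ]
```

apply_moves(
  motion="0 0.005 0 0 0; 0 0.003 0 0 0",
)

```text
time: 4.15
ee_pos: [0.6337, -0.0878, 0.2508]
tool_rot: [-0.701, 0.712, -0.023, 0.028]
force: [0.1, -0.7, -0.5]
opening: -0.0002
```

```bash
python3 -c "
from h import *
rep();ball('pics/w4.png')"
```

```text
t 4.15 lift [ 50.7 -91.3 250.8] rv [0.015 0.002 0.008] F [ 0.1 -0.7 -0.5] op -0.2 q [-0.22  0.28  1.11 -0.01  1.74 -0.15]
ball [278 260  38  32 869] [ 74.8 -94.  273. ]
```

apply_moves(
  motion="0 -0.02 -0.01 0 0; 0 -0.02 -0.04 -0.02 0; 1 -0.03 -0.04 -0.03 0; 1 -0.03 0 -0.03 0; 1 0 0 0 0",
)

```text
time: 4.7
ee_pos: [0.5293, -0.1584, 0.3365]
tool_rot: [-0.701, 0.712, -0.024, 0.025]
force: [0.6, -0.4, -0.4]
opening: 0.0434
```

```bash
python3 -c "
from h import *
rep();ball('pics/w5.png')
p,z,K,T=cam('wrist');c=cloud(z,K,T);c=(c-O)@RL*1000
m=(abs(c[...,2]-215)<25)&(abs(c[...,0]+70)<30)&(c[...,1]<-115)&(c[...,1]>-215)&(p.max(-1)<75)
print(m.sum(),np.percentile(c[m],[2,50,98],axis=0).round(1).tolist())
d=np.load('scene.npz');c=cloud(d['z'],d['K'],d['T']);
for u,v in [(211,271),(325,262),(260,318),(240,318)]: print(w2l(c[v,u]).round(0))
"
```

```text
t 4.7 lift [ -48.2 -169.5  336.5] rv [0.016 0.006 0.003] F [ 0.7 -0.3 -0.4] op 43.4 q [-0.39  0.09  1.16 -0.01  1.88 -0.32]
ball [422  90  30  29 661] [ 81.  -93.1 273. ]
2167 [[-84.6, -209.5, 207.0], [-73.0, -157.5, 215.7], [-62.8, -117.8, 218.3]]
[-166. -376.  131.]
[ 131. -306.   63.]
[ -37. -455.    7.]
[ -89. -462.   27.]
```

View pics/w5.png

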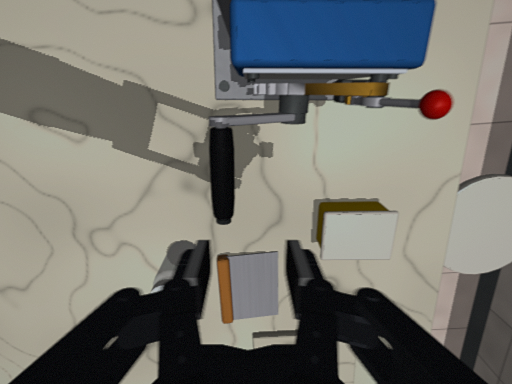

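The lever is fully thrown: the ball is at (437,104), lift x 81. The handle runs from (222,125) to (224,222), centred at lift (-73,-163,206). Going down to grasp it.

apply_moves(
  motion="1 -0.025 0.02 0 0; 1 0 0.04 0 0; 1 0 0.04 0 0; 1 0 0.035 0 0; 1 0 0.01 0 0",
)

```text
time: 5.3
ee_pos: [0.5122, -0.1527, 0.1856]
tool_rot: [-0.702, 0.711, -0.018, 0.024]
force: [-0.4, -0.6, -0.2]
opening: 0.0852
```

```bash
python3 -c "
from h import *
rep()"
```

```text
t 5.3 lift [ -65.7 -165.   185.6] rv [0.012 0.016 0.009] F [-0.4 -0.6 -0.2] op 85.2 q [-0.39  0.06  1.49 -0.01  1.58 -0.33]
```

apply_moves(
  motion="1 -0.008 0 -0.006 0.01; 0 0 0 0 0; 0 0 0 0 0; 0 0 0 0 0; 0 0 0 0 0",
  force=60,
)

```text
time: 5.8
ee_pos: [0.5063, -0.158, 0.1892]
tool_rot: [-0.702, 0.711, -0.019, 0.029]
force: [-4.9, -0.3, 2.0]
opening: 0.0283
```

```bash
python3 -c "
from h import *
rep()"
```

```text
t 5.8 lift [ -71.1 -170.8  189.2] rv [0.013 0.007 0.014] F [-4.8 -0.7  2. ] op 28.3 q [-0.4   0.04  1.5  -0.01  1.58 -0.34]
```

apply_moves(
  motion="0 0 0 0 0; 0 0 0 0 0",
)

```text
time: 6.0
ee_pos: [0.5038, -0.1578, 0.1893]
tool_rot: [-0.702, 0.711, -0.022, 0.027]
force: [2.1, 0.7, -4.5]
opening: 0.0221
```

```bash
python3 -c "
from h import *
rep()"
```

```text
t 6.0 lift [ -73.6 -170.8  189.3] rv [0.012 0.006 0.008] F [ 2.   0.9 -4.5] op 22.1 q [-0.41  0.04  1.5  -0.01  1.59 -0.34]
```

apply_moves(
  motion="0 -0.003 0.004 0 0; 0 -0.002 0.004 0 0; 0 -0.002 0.004 0 0; 0 -0.002 0.004 0 0",
)

```text
time: 6.4
ee_pos: [0.502, -0.1579, 0.1852]
tool_rot: [-0.701, 0.713, -0.012, 0.036]
force: [-0.4, 2.1, 8.8]
opening: 0.0224
```

```bash
cat >> h.py <<'E'
def crank():
    s,l,A,rv=now();h=l-np.array([0,0,-17.6]);r=h[[0,2]]-[0,155];F=RL.T@np.array(s['force'])
    th=np.arctan2(-r[0],r[1]); # lean to -x; grows winding up
    t=np.array([-np.cos(th),-np.sin(th)])
    print('t %.2f lean %.3f r %.1f Ftan(up+) %.1f Frad %.1f'%(s['time'],th,np.hypot(*r),F[[0,2]]@t,F[[0,2]]@r/np.hypot(*r)),'y',l[1].round(1),'rv',rv.round(3),'op',round(s['opening']*1000,1))
    return th,h
def arc(d,n=5,r=90,off=None):
    """rows (tool x, tool y) for n rows each turning the lean by d rad, from present lean"""
    th,h=crank();p=h[[0,2]]-[0,155]
    for k in range(n):
        q=r*np.array([-np.sin(th+d*(k+1)),np.cos(th+d*(k+1))]);e=q-p;p=q;print('%.4f %.4f'%(e[0]/1000,-e[1]/1000),end='; ')
    print()
E
python3 -c "
from h import *
rep();crank()"
```

```text
t 6.4 lift [ -75.4 -171.   185.2] rv [0.016 0.007 0.034] F [-0.5  2.   8.8] op 22.4 q [-0.41  0.02  1.53 -0.    1.55 -0.34]
t 6.40 lean 1.005 r 89.3 Ftan(up+) -7.1 Frad 5.2 y -171.0 rv [0.016 0.007 0.034] op 22.4
```

apply_moves(
  motion="0 -0.004 0.006 0 0; 0 -0.004 0.006 0 0; 0 -0.003 0.006 0 0",
)

```text
time: 6.7
ee_pos: [0.4991, -0.1577, 0.1792]
tool_rot: [-0.699, 0.714, -0.002, 0.045]
force: [-2.2, 1.4, 10.0]
opening: 0.0225
```

```bash
python3 -c "
from h import *
crank();ball();crank()"
```

```text
t 6.70 lean 1.080 r 88.7 Ftan(up+) -7.8 Frad 6.7 y -171.1 rv [0.019 0.008 0.062] op 22.5Traceback (most recent call last):
  File "<string>", line 3, in <module>
    crank();ball();crank()
            ~~~~^^
  File "h.py", line 39, in ball
    i=1+st[1:,4].argmax()
        ~~~~~~~~~~~~~~~^^
ValueError: attempt to get argmax of an empty sequence
```

```bash
sed -i "s/h=l-np.array(\[0,0,-17.6\])/h=l-17.6*(RL.T@A)[:,1]/" h.py; python3 -c "
from h import *
crank();p,z,K,T=cam('side');cv2.imwrite('pics/p1.png',cv2.resize(p[150:290,200:340],None,fx=4,fy=4,interpolation=2))"
```

```text
t 6.75 lean 1.094 r 89.8 Ftan(up+) -6.8 Frad 3.7 y -171.1 rv [0.019 0.008 0.062] op 22.0
```

apply_moves(
  motion="0 -0.004 0.007 0 0; 0 -0.004 0.007 0 0; 0 -0.002 0.004 0 0",
)

```text
time: 7.1
ee_pos: [0.4961, -0.1575, 0.172]
tool_rot: [-0.697, 0.715, 0.006, 0.053]
force: [-2.2, 1.6, 8.6]
opening: 0.0224
```

```bash
python3 -c "
from h import *
crank();p,z,K,T=cam('side');q=cv2.imread('pics/p1.png');cv2.imwrite('pics/p2.png',np.hstack([q[:,:400],cv2.resize(p[150:290,200:340],None,fx=4,fy=4,interpolation=2)[:,:400]]));crank()"
```

```text
t 7.10 lean 1.176 r 89.7 Ftan(up+) -7.0 Frad 5.5 y -171.1 rv [0.021 0.008 0.085] op 22.4
t 7.15 lean 1.175 r 89.7 Ftan(up+) -6.3 Frad 3.6 y -171.1 rv [0.021 0.008 0.086] op 22.2
```

View pics/p2.png

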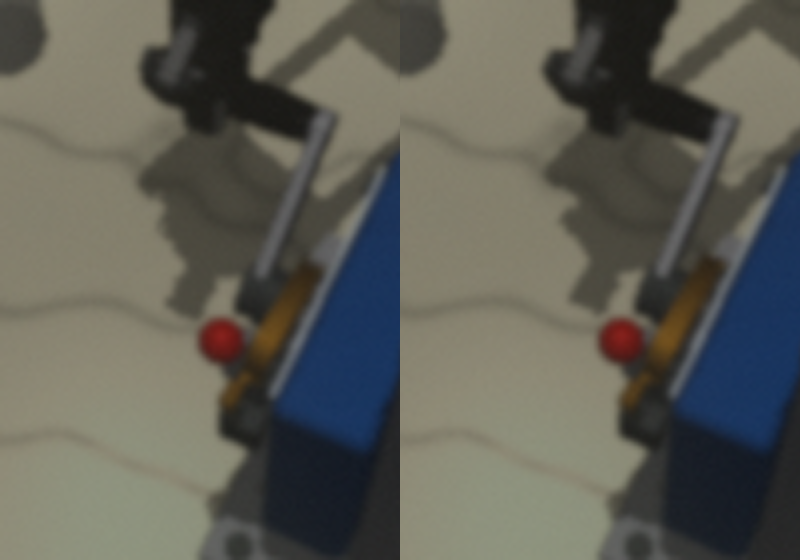

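Both crops show the ball thrown over, at (220,340) and (620,340). The brass pawl's upper end is at about (310,268) and (712,262). I'll check its height by depth before lowering.

```bash
python3 -c "
from h import *
def br(p,z,K,T,t):
    hsv=cv2.cvtColor(p,cv2.COLOR_BGR2HSV);c=(cloud(z,K,T)-O)@RL*1000
    m=(hsv[...,0]>8)&(hsv[...,0]<28)&(hsv[...,1]>110)&(c[...,2]>170)&(c[...,2]<260)&(abs(c[...,1]+84)<20)&(c[...,0]<90)
    q=c[m];
    for a in range(-20,80,20):
        k=q[(q[:,0]>=a)&(q[:,0]<a+20)]
        if len(k)>3: print(t,a,len(k),np.median(k[:,2]).round(1),end=' | ')
    print()
for n in ['side','scene']:
    d=np.load(n+'.npz');br(*[d[k] for k in 'pzKT'],n+'0');br(*cam(n),n+'1')
arc(-.06)"
```

```text
side0 0 14 205.5 | side0 20 45 213.6 | side0 40 59 226.2 | side0 60 30 218.8 | 
side1 0 33 219.4 | side1 20 56 223.5 | side1 40 70 227.7 | side1 60 60 214.7 | 
scene0 0 28 202.4 | scene0 20 48 212.6 | scene0 40 44 193.3 | scene0 60 19 191.7 | 
scene1 -20 8 211.9 | scene1 0 35 218.2 | scene1 20 45 221.5 | scene1 40 48 226.4 | scene1 60 25 189.5 | 
t 7.25 lean 1.175 r 89.7 Ftan(up+) -6.1 Frad 4.0 y -171.1 rv [0.021 0.008 0.085] op 22.1
0.0020 -0.0050; 0.0025 -0.0048; 0.0028 -0.0046; 0.0031 -0.0044; 0.0033 -0.0042;
```

apply_moves(
  motion="0 0.001 -0.002 0 0; 0 0.001 -0.002 0 0; 0 0.001 -0.002 0 0",
)

```text
time: 7.55
ee_pos: [0.5037, -0.1581, 0.1865]
tool_rot: [-0.696, 0.716, 0.013, 0.06]
force: [4.0, 1.1, 4.5]
opening: 0.0224
```

```bash
python3 -c "
from h import *
arc(-.05)"
```

```text
t 7.55 lean 0.995 r 90.0 Ftan(up+) -5.9 Frad -0.9 y -171.1 rv [0.024 0.008 0.104] op 22.4
0.0025 -0.0037; 0.0027 -0.0036; 0.0029 -0.0034; 0.0031 -0.0033; 0.0032 -0.0031;
```

apply_moves(
  motion="0 0.001 -0.002 0 0; 0 0.001 -0.002 0 0; 0 0.002 -0.001 0 0; 0 0.002 -0.001 0 0; 0 0.002 -0.001 0 0",
)

```text
time: 8.05
ee_pos: [0.5213, -0.1595, 0.2062]
tool_rot: [-0.693, 0.717, 0.024, 0.071]
force: [5.3, 0.5, 4.8]
opening: 0.0222
```

```bash
python3 -c "
from h import *
arc(-.05)"
```

```text
t 8.05 lean 0.706 r 90.1 Ftan(up+) -7.1 Frad 0.3 y -171.1 rv [0.028 0.008 0.137] op 22.2
0.0036 -0.0028; 0.0036 -0.0027; 0.0038 -0.0025; 0.0039 -0.0023; 0.0040 -0.0021;
```

apply_moves(
  motion="0 0.002 -0.001 0 0; 0 0.002 -0.001 0 0; 0 0.002 -0.001 0 0; 0 0.002 -0.001 0 0; 0 0.002 0 0 0",
)

```text
time: 8.55
ee_pos: [0.5393, -0.1608, 0.218]
tool_rot: [-0.692, 0.717, 0.033, 0.08]
force: [2.4, 0.3, 6.3]
opening: 0.0223
```

```bash
python3 -c "
from h import *
arc(-.05)"
```

```text
t 8.55 lean 0.470 r 90.1 Ftan(up+) -5.0 Frad 4.5 y -171.2 rv [0.03  0.008 0.161] op 22.3
0.0041 -0.0018; 0.0042 -0.0017; 0.0042 -0.0015; 0.0043 -0.0013; 0.0044 -0.0011;
```

apply_moves(
  motion="0 0.003 -0.001 0 0; 0 0.003 -0.001 0 0; 0 0.003 -0.001 0 0; 0 0.003 -0.001 0 0; 0 0.003 0 0 0",
)

```text
time: 9.05
ee_pos: [0.5611, -0.1624, 0.2259]
tool_rot: [-0.691, 0.717, 0.039, 0.086]
force: [6.4, -0.3, 3.2]
opening: 0.0221
```

```bash
python3 -c "
from h import *
arc(-.05)"
```

```text
t 9.05 lean 0.215 r 90.3 Ftan(up+) -6.9 Frad 1.8 y -171.1 rv [0.031 0.008 0.178] op 22.1
0.0045 -0.0006; 0.0045 -0.0006; 0.0045 -0.0004; 0.0045 -0.0002; 0.0045 0.0000;
```

apply_moves(
  motion="0 0.003 0 0 0; 0 0.003 0 0 0; 0 0.003 0 0 0; 0 0.003 0 0 0; 0 0.003 0 0 0",
)

```text
time: 9.55
ee_pos: [0.5835, -0.164, 0.2281]
tool_rot: [-0.69, 0.717, 0.044, 0.091]
force: [7.1, -0.6, -0.5]
opening: 0.0225
```

```bash
python3 -c "
from h import *
arc(-.05)"
```

```text
t 9.55 lean -0.033 r 90.4 Ftan(up+) -7.1 Frad -0.3 y -171.0 rv [0.03  0.007 0.193] op 22.5
0.0045 0.0007; 0.0045 0.0005; 0.0044 0.0007; 0.0044 0.0009; 0.0044 0.0011;
```

apply_moves(
  motion="0 0.003 0 0 0; 0 0.003 0 0 0; 0 0.003 0.001 0 0; 0 0.003 0.001 0 0; 0 0.003 0.001 0 0",
)

```text
time: 10.05
ee_pos: [0.6059, -0.1656, 0.2246]
tool_rot: [-0.69, 0.716, 0.047, 0.095]
force: [7.9, -1.2, -1.4]
opening: 0.0222
```

```bash
python3 -c "
from h import *
arc(-.05)"
```

```text
t 10.05 lean -0.283 r 90.4 Ftan(up+) -8.1 Frad 0.8 y -171.0 rv [0.029 0.007 0.204] op 22.2
0.0042 0.0018; 0.0042 0.0016; 0.0041 0.0018; 0.0040 0.0020; 0.0039 0.0022;
```

apply_moves(
  motion="0 0.003 0.001 0 0; 0 0.003 0.001 0 0; 0 0.003 0.001 0 0; 0 0.002 0.001 0 0; 0 0.002 0.001 0 0",
)

```text
time: 10.55
ee_pos: [0.6261, -0.1671, 0.216]
tool_rot: [-0.69, 0.715, 0.05, 0.098]
force: [7.7, -0.8, -3.2]
opening: 0.0221
```

```bash
python3 -c "
from h import *
arc(-.05)"
```

```text
t 10.55 lean -0.526 r 90.4 Ftan(up+) -8.3 Frad 1.1 y -170.9 rv [0.028 0.007 0.211] op 22.1
0.0036 0.0027; 0.0037 0.0025; 0.0036 0.0027; 0.0034 0.0029; 0.0033 0.0031;
```

apply_moves(
  motion="0 0.002 0.001 0 0; 0 0.002 0.001 0 0; 0 0.002 0.001 0 0; 0 0.002 0.001 0 0; 0 0.001 0.001 0 0",
)

```text
time: 11.05
ee_pos: [0.642, -0.1683, 0.2042]
tool_rot: [-0.691, 0.714, 0.051, 0.1]
force: [8.3, -0.9, -1.5]
opening: 0.0221
```

```bash
python3 -c "
from h import *
arc(-.05)"
```

```text
t 11.05 lean -0.744 r 90.3 Ftan(up+) -7.2 Frad 4.5 y -170.9 rv [0.026 0.006 0.215] op 22.1
0.0030 0.0034; 0.0031 0.0033; 0.0029 0.0034; 0.0027 0.0036; 0.0025 0.0037;
```

apply_moves(
  motion="0 0.001 0.002 0 0; 0 0.001 0.002 0 0; 0 0.001 0.002 0 0; 0 0.001 0.002 0 0",
)

```text
time: 11.45
ee_pos: [0.6538, -0.1691, 0.1911]
tool_rot: [-0.691, 0.714, 0.054, 0.102]
force: [9.1, -0.4, -4.1]
opening: 0.0222
```

```bash
python3 -c "
from h import *
arc(-.05)"
```

```text
t 11.45 lean -0.940 r 90.3 Ftan(up+) -8.6 Frad 4.9 y -170.8 rv [0.024 0.006 0.223] op 22.2
0.0023 0.0039; 0.0024 0.0038; 0.0022 0.0039; 0.0020 0.0040; 0.0018 0.0041;
```

apply_moves(
  motion="0 0.001 0.002 0 0; 0 0.001 0.002 0 0; 0 0.001 0.002 0 0; 0 0 0.002 0 0",
)

```text
time: 11.85
ee_pos: [0.6632, -0.1698, 0.1746]
tool_rot: [-0.691, 0.713, 0.055, 0.104]
force: [10.8, -1.5, -4.9]
opening: 0.0215
```

```bash
python3 -c "
from h import *
arc(-.05)"
```

```text
t 11.85 lean -1.150 r 90.2 Ftan(up+) -8.9 Frad 7.9 y -170.8 rv [0.022 0.006 0.226] op 21.5
0.0016 0.0042; 0.0015 0.0042; 0.0013 0.0043; 0.0011 0.0044; 0.0009 0.0044;
```

apply_moves(
  motion="0 0.002 0.001 0 0; 0 0.001 0.001 0 0; 0 0.001 0.001 0 0; 0 0.001 0.001 0 0",
)

```text
time: 12.25
ee_pos: [0.6688, -0.1701, 0.1568]
tool_rot: [-0.693, 0.712, 0.051, 0.099]
force: [8.1, -1.0, -6.4]
opening: 0.0224
```

```bash
python3 -c "
from h import *
arc(-.05)"
```

```text
t 12.25 lean -1.358 r 90.2 Ftan(up+) -7.9 Frad 6.6 y -170.7 rv [0.02  0.006 0.214] op 22.4
0.0007 0.0045; 0.0006 0.0045; 0.0004 0.0045; 0.0002 0.0045; -0.0001 0.0045;
```

apply_moves(
  motion="0 0.001 0.001 0 0; 0 0.001 0.001 0 0; 0 0 0.001 0 0; 0 0 0.001 0 0",
)

```text
time: 12.65
ee_pos: [0.6704, -0.1702, 0.1357]
tool_rot: [-0.695, 0.712, 0.045, 0.094]
force: [8.8, -1.2, -9.1]
opening: 0.022
```

```bash
python3 -c "
from h import *
arc(-.05)"
```

```text
t 12.65 lean -1.593 r 90.0 Ftan(up+) -8.8 Frad 9.0 y -170.6 rv [0.017 0.006 0.198] op 22.0
-0.0002 0.0045; -0.0004 0.0045; -0.0007 0.0045; -0.0009 0.0044; -0.0011 0.0044;
```

apply_moves(
  motion="0 0 0 0 0; 0 0 0 0 0; 0 0 0 0 0; 0 -0.001 0 0 0",
)

```text
time: 13.05
ee_pos: [0.667, -0.1699, 0.1151]
tool_rot: [-0.697, 0.711, 0.039, 0.088]
force: [10.3, -1.5, -11.8]
opening: 0.0222
```

```bash
python3 -c "
from h import *
arc(-.05)"
```

```text
t 13.05 lean -1.825 r 89.7 Ftan(up+) -8.8 Frad 13.1 y -170.6 rv [0.014 0.006 0.18 ] op 22.2
-0.0010 0.0044; -0.0015 0.0043; -0.0017 0.0042; -0.0019 0.0041; -0.0021 0.0040;
```

apply_moves(
  motion="0 0 0 0 0; 0 0 0 0 0; 0 0 0 0 0",
)

```text
time: 13.35
ee_pos: [0.6598, -0.1693, 0.097]
tool_rot: [-0.699, 0.71, 0.029, 0.078]
force: [1.8, -2.2, -10.8]
opening: 0.0218
```

```bash
python3 -c "
from h import *
arc(-.05)"
```

```text
t 13.35 lean -2.040 r 89.8 Ftan(up+) -8.7 Frad 6.7 y -170.5 rv [0.011 0.006 0.153] op 21.8
-0.0020 0.0040; -0.0023 0.0038; -0.0025 0.0037; -0.0027 0.0036; -0.0029 0.0035;
```

apply_moves(
  motion="0 -0.001 -0.001 0 0; 0 -0.001 -0.001 0 0",
)

```text
time: 13.55
ee_pos: [0.6545, -0.1689, 0.0887]
tool_rot: [-0.7, 0.71, 0.025, 0.074]
force: [7.0, -2.1, -14.5]
opening: 0.0221
```

```bash
python3 -c "
from h import *
arc(-.05)"
```

```text
t 13.55 lean -2.148 r 89.6 Ftan(up+) -8.2 Frad 13.9 y -170.5 rv [0.009 0.005 0.141] op 22.1
-0.0022 0.0039; -0.0027 0.0036; -0.0029 0.0034; -0.0031 0.0033; -0.0032 0.0031;
```

apply_moves(
  motion="0 -0.001 0 0 0; 0 -0.001 -0.001 0 0",
)

```text
time: 13.75
ee_pos: [0.6486, -0.1684, 0.0808]
tool_rot: [-0.701, 0.71, 0.021, 0.07]
force: [7.0, -2.9, -12.0]
opening: 0.022
```

```bash
python3 -c "
from h import *
arc(-.05)"
```

```text
t 13.75 lean -2.256 r 89.6 Ftan(up+) -4.7 Frad 13.1 y -170.5 rv [0.007 0.005 0.129] op 22.0
-0.0026 0.0037; -0.0031 0.0033; -0.0033 0.0031; -0.0034 0.0029; -0.0036 0.0028;
```

apply_moves(
  motion="0 -0.002 0 0 0; 0 -0.002 0 0 0",
)

```text
time: 13.95
ee_pos: [0.6472, -0.1683, 0.079]
tool_rot: [-0.701, 0.709, 0.023, 0.072]
force: [10.1, -0.3, -6.7]
opening: 0.022
```

```bash
python3 -c "
from h import *
arc(-.05)"
```

```text
t 13.95 lean -2.283 r 89.6 Ftan(up+) 1.6 Frad 12.0 y -170.6 rv [0.007 0.005 0.135] op 22.0
-0.0027 0.0036; -0.0032 0.0032; -0.0033 0.0030; -0.0035 0.0028; -0.0036 0.0027;
```

apply_moves(
  motion="0 0 0 0 0; 0 0.001 0.001 0 0",
)

```text
time: 14.15
ee_pos: [0.6484, -0.1683, 0.0796]
tool_rot: [-0.701, 0.709, 0.023, 0.072]
force: [-4.4, 1.2, 1.8]
opening: 0.022
```

```bash
python3 -c "
from h import *
arc(-.05)
d=np.load('side.npz');a=[d[k] for k in 'pzKT'];b=cam('side')
for p,z,K,T in (a,b):
    c=(cloud(z,K,T)-O)@RL*1000;m=(abs(c[...,0])<80)&(abs(c[...,1]-180)<70);print('tub top',np.median(c[m][:,2]).round(1))"
```

```text
t 14.15 lean -2.270 r 90.1 Ftan(up+) -1.5 Frad -4.6 y -170.5 rv [0.007 0.005 0.135] op 22.0
-0.0031 0.0033; -0.0031 0.0032; -0.0033 0.0031; -0.0035 0.0029; -0.0036 0.0027; 
tub top 221.2
tub top 156.3
```

apply_moves(
  motion="0 -0.001 0.001 0 0; 0 -0.001 0.001 0 0",
)

```text
time: 14.4
ee_pos: [0.6479, -0.1683, 0.0793]
tool_rot: [-0.7, 0.71, 0.024, 0.074]
force: [1.6, 1.1, -2.7]
opening: 0.0221
```

```bash
python3 -c "
from h import *
crank()"
```

```text
t 14.40 lean -2.276 r 89.8 Ftan(up+) -1.1 Frad 2.8 y -170.5 rv [0.008 0.005 0.139] op 22.1
```

apply_moves(
  motion="0.4 0 0 0 0; 0.6 0 0 0 0; 1 0 0 0 0; 1 0 0 0 0; 1 0 0 0 0",
)

```text
time: 14.9
ee_pos: [0.6478, -0.169, 0.0817]
tool_rot: [-0.7, 0.71, 0.025, 0.074]
force: [-0.5, 0.5, -0.6]
opening: 0.0852
```

```bash
python3 -c "
from h import *
rep();crank()
p,z,K,T=cam('wrist');cv2.imwrite('pics/w6.png',p)"
```

```text
t 14.9 lift [  70.9 -171.2   81.7] rv [0.01  0.006 0.141] F [-0.5  0.5 -0.6] op 85.2 q [-0.35  0.32  1.4   0.03  1.28 -0.29]
t 14.90 lean -2.256 r 88.3 Ftan(up+) -0.8 Frad 0.0 y -171.2 rv [0.01  0.006 0.141] op 85.2
```

View pics/w6.png

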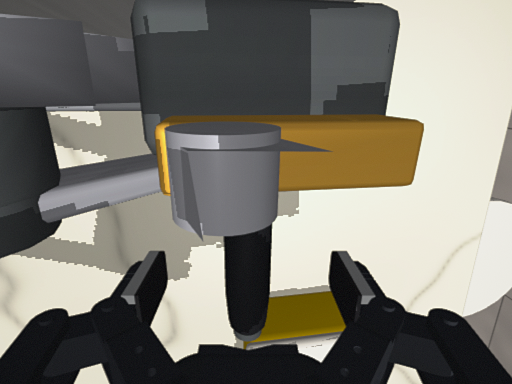

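The jaws are open and clear on both sides of the handle, which is at (248,280). The pawl and lever pin are just ahead of the camera, so I'll back out along lift -y first, then go up.

apply_moves(
  motion="1 0 0 -0.03 0; 1 0 0 -0.03 0; 1 0 -0.02 -0.02 0; 1 0 -0.045 -0.01 0; 1 -0.01 -0.045 0 0",
)

```text
time: 15.45
ee_pos: [0.6126, -0.2562, 0.1811]
tool_rot: [-0.703, 0.707, 0.019, 0.066]
force: [-0.9, 0.5, 1.1]
opening: 0.0855
```

apply_moves(
  motion="1 -0.02 -0.045 0 0; 1 -0.03 -0.04 0 0; 1 -0.03 -0.03 0 0; 1 -0.03 0 0 0; 1 0 0 0 0",
)

```text
time: 15.95
ee_pos: [0.4863, -0.2497, 0.2947]
tool_rot: [-0.7, 0.71, 0.023, 0.071]
force: [-0.1, -0.6, -0.0]
opening: 0.0856
```

```bash
python3 -c "
from h import *
rep();P=[]
for n in ['side','scene']:
    d=np.load(n+'.npz');a=[d[k] for k in 'pzKT'];b=cam(n);P.append(b[0])
    for p,z,K,T in (a,b):
        c=(cloud(z,K,T)-O)@RL*1000;m=(abs(c[...,0])<80)&(abs(c[...,1]-180)<70);print(n,'tub top',np.median(c[m][:,2]).round(1))
        hsv=cv2.cvtColor(p,cv2.COLOR_BGR2HSV);r=((hsv[...,0]<6)|(hsv[...,0]>174))&(hsv[...,1]>150)&(hsv[...,2]>80)&(c[...,2]>240)&(c[...,2]<300)
        if r.sum(): print('ball',np.median(c[r],0).round(0))
        k=(c[...,2]>10)&(c[...,2]<140)&(c[...,1]<-240)
        print('shaker',np.mean(c[k&(abs(c[...,0]+166)<50)&(abs(c[...,1]+376)<50)],0).round(1),'seed',np.mean(c[k&(abs(c[...,0]-131)<90)&(abs(c[...,1]+306)<60)&(c[...,2]>50)&(c[...,2]<75)],0).round(1))
cv2.imwrite('pics/end.png',np.hstack([P[0][100:,:400],P[1][60:344,150:400]]) )"
```

```text
t 15.95 lift [ -84.1 -263.7  294.7] rv [0.01  0.007 0.134] F [-0.  -0.6 -0. ] op 85.6 q [-0.61 -0.02  1.36  0.06  1.68 -0.54]
side tub top 221.2
ball [ 42. -93. 278.]
shaker [-157.  -370.4   88.7] seed [ 134.8 -307.    63.4]
side tub top 156.2
ball [ 81. -92. 278.]
shaker [-153.3 -369.6   81. ] seed [ 134.7 -307.1   63.4]
scene tub top 222.5
ball [ 41. -96. 278.]
shaker [-164.  -389.1  102.2] seed [ 131.1 -311.4   63.8]
scene tub top 157.1
ball [ 79. -97. 277.]
shaker [-164.1 -389.1  102.3] seed [ 131.1 -311.4   63.8]
```

View pics/end.png

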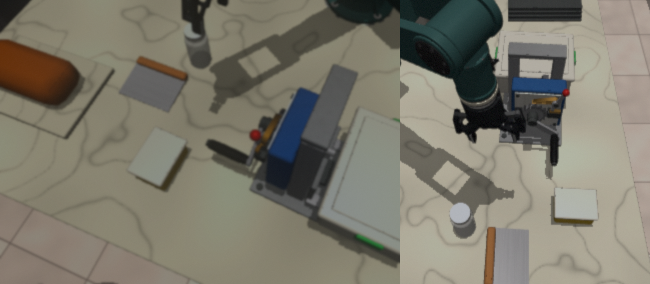

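The tub is down, with the crank handle free at (228,152). The lever is over with its ball at (256,134), and the bystanders haven't moved. The side view cuts off part of the shaker because the gripper is in front of it. Handing in.

```bash
python3 -c "
from h import *
print(ctrl.hand_in());rep()"
```

```text
the job is handed in; nothing more can be done
None
the job is handed in; nothing more can be done
```

The tub is down on its rubber stop, with the lever left thrown over and the handle let go. I handed the job in just after t = 15.95 s, and no verdict was reported.

- **Lever:** I pushed the red ball over with the shut fingers. On the first push the fingertips began to ride up the ball, so I backed off, went lower and pushed again. The highest force I read was about 8 N, against the 20 N limit.
- **Winding up:** I took the handle and wound up about 0.2 rad. By depth, the pawl's nose then stood about 15 mm higher, so it had sprung clear.
- **Lowering:** I eased the crank back about 3.4 rad at 0.5 to 0.7 rad/s. The pull on the hand stayed at 5 to 9 N until it went slack at about 35 mm carriage height. I pressed only about 2 N past that point before letting go.

**Last checks:**
- **Tub:** its top is 65 mm lower than at the start and did not move after I let go.
- **Ball:** it is at lift x = 79 to 81 mm, which is fully thrown.
- **Bystanders:** the shaker and seed box are unmoved in the scene view. The scraper I checked only by eye.
- **Robot:** it was touching nothing.

**Disagreements:**
- In the side view the shaker reads about 4 mm off in x and 8 mm in height, because the gripper hides part of it.
- The arm gave under the load, so the tool tilted up to about 0.23 rad while lowering and sideways forces on the handle reached about 14 N.

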